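Move the tube carrier to the other flip hook and fold the empty hook away

ROBOT

A 6-joint arm with a two-finger parallel gripper is mounted at the origin on the work surface. World frame = base frame: x ahead of the robot, y to its left, z up, the work surface at z = 0. Lengths are in m, angles in rad, forces in N, time in s.
With the tool pointing down it reaches from about 0.275 to 0.75 m from the base axis. Payload 10.2 kg.
Tool frame: the origin (TCP) lies at the very end of the fingers, on their centre line; the grasp point (between the pads) lies 19 mm behind it (arm.grasp_offset is the distance from the TCP to the grasp point, in m); z points along the fingers, y is the direction in which the jaws open and shut (so a half turn about z gives the same grasp; the last joint's range is limited). The gripper opens to 85 mm and grips with 20 to 120 N. Pads are 22 mm wide; open, the fingers measure 114 mm over their backs; the gripper's body (76 mm by 85 mm) begins 54 mm behind the grasp point. The pads swing forward as they close: fully open they stand 13 mm farther back than shut.
Start: joints at [-1.52, 0.313, 1.498, -0, 1.331, -0.223], TCP at [0.142, -0.505, 0.231] pointing down, gripper open.
Joint ranges: [-2.94, 2.94], [-0.97, 2.17], [0.19, 2.56], [-1.23, 4.37], [0.02, 3.11], [-2.88, 2.88]. Speed limits (rad/s): [2.39, 2.39, 3.01, 3.14, 3.14, 3.14].

INTERFACE

Orientations are given as [roll, pitch, yaw] about the fixed x, y, z axes, in that order (R = Rz(yaw) Ry(pitch) Rx(roll)).
In Python, from cell import arm, imaging, job gives the robot as it stands.
- The arm moves only by the tool move_arm, never from a script. Its argument "moves" is a list that holds one entry, the list of rows, each a list of 6 numbers: the shift along the tool's x, y, z in mm, then the turn, a rotation vector about the tool's x, y, z in degrees. In form: [[[tx, ty, tz, wx, wy, wz], ...]]. A call has 1 to 12 rows; each row is the pose to reach, as a shift and turn from the pose commanded when the call began, along the tool's axes at that moment; what a row does not reach only later rows make up. A row lasts 1/8 s, in which the tool goes at most 62.5 mm and 10.7 degrees, less where a joint would pass 70% of its speed; a pose out of reach is approached as far as the arm can. A call with a gripper value outside its range is refused whole. "jaw" is the closure in counts, from 0 (fully open) to 255 (shut), set as the call begins (left out, the last holds). The fingers move at their own pace and stop on an object; "squeeze" is the grip in N (left out, the last holds). Time passes only in rows, so rows that repeat a pose let the fingers close. It gives the time, the measured TCP pose, the force and the opening at its end, in the units of the state.
- arm.observe(): the state, without advancing time (a new reading comes with each control period).
- imaging.grab_frame(name): name is "scene" or "top" or "wrist"; returns a dict with "frame" (420x560x3 uint8, blue, green, red), "z_map" (420x560 float32, m along the optical axis (not along the pixel's ray), 0 where there is no reading), "intrinsics" (3x3 intrinsics, pixels), "distortion" ([k1, k2, p1, p2, k3] as OpenCV has them; the pictures are not rectified), "position" and "orientation" of the camera in the world; the wrist camera has in their place "T_tool_cam" (4x4, takes a point from camera to tool coordinates, whose origin is the TCP and whose axes are the flange's). Camera axes: x right, y down, z forward; pixel columns grow to the right and rows downward; lengths in m; the calibration is good to about 2 mm. A picture is of the moment at which its call begins: read the wrist's pose just before it.
- job.job_done(): hands the job in, once; it reports no verdict.
The state is a dict: "t": time; "joint_pos": joint angles; "dq": joint speeds; "effort": joint torques, N m; "position": TCP position; "orientation": TCP orientation; "force": force on the tool from outside, world axes, zero at the start; "ft_torque": the same for the moment, N m; "grip_width": finger opening in m.
Only numpy, scipy, OpenCV 4.12 (cv2) and the standard library are available. Lean on these libraries where they do the work, as an engineer would, in place of code of your own. Each camera call takes 0.05 s, during which the arm holds its last target.

TASK

Swing the folded hook fully out to its stop, move the tube carrier from its present hook onto that one, hanging freely by its crossbar as it does now, then fold the emptied hook flat against its plate, fully home. Handle the hooks gently: feel for the stops with light finger pressure instead of forcing or clamping the hooks, lower the carrier softly, keep the tubes upright and leave the other things on the bench where they are.

Things in the scene. Friction and masses are not known exactly. Their poses are not given: they have to be found in the camera images.
- upright_a: fixed upright steel plate, 130 mm wide (its y), 12 thick, top edge 188 above the bench. Origin on the bench below the middle of its hook-side face; x points straight out of that face (away from the robot), y along the plate, z up. Its hook is out and holds the carrier at the start.
- upright_b: fixed upright steel plate, 130 mm wide (its y), 12 thick, top edge 188 above the bench. Origin on the bench below the middle of its hook-side face; x points straight out of that face (away from the robot), y along the plate, z up. Same size and hook as upright_a; empty, its hook folded at the start.
- pivot_a (a point): nominal hinge axis of the hook on upright_a, 18 mm out from the face and at y = -35, at the height of the arm's top face (195 above the bench); axes as upright_a. The hinge block is clamped by hand: the true axis lies up to 10 mm off this point along the plate's x, either way (y is true). This is not measured: feel for the stop.
- pivot_b (a point): the same for upright_b (axes too), but here the true axis lies up to 10 off along the plate's y, unmeasured (x is true). Hook (both alike): steel arm 16 mm wide, 12 high, top face level with this point; at its end, 74 from the hinge axis, a round upright pin of 10 diameter rises 30 above the arm's top, clear of the plate, so it can be pushed from any side.
- swing_a (a joint): angle (rad) of the hook on upright_a, out at the start. Vertical hinge: 0 = folded flat along the plate, pointing to its +y; 1.571 = fully out, along its +x; both ends are firm stops. Stiff (0.25 N m: 3 to 4 N at the pin), stays where left, no spring or click. Worn by force: never over 20 N.
- swing_b (a joint): angle (rad) of the hook on upright_b, folded or up to 0.2 ajar at the start. Vertical hinge: 0 = folded flat along the plate, pointing to its +y; 1.571 = fully out, along its +x; both ends are firm stops. Stiff (0.25 N m: 3 to 4 N at the pin), stays where left, no spring or click. Worn by force: never over 20 N.
- carrier: white tube carrier, about 0.3 kg, foot 52 (x) x 110 (y) mm, eight capped tubes up to 91 high. Fixed handle: two end posts at y = +-49, 8 thick, and a crossbar along y, 10 thick, from 168 to 180 high, with a grip block on its middle. Origin: centre of the underside; z up. It hangs with x along the plate's x, some 48 out from the face, underside 27 above the bench.
- bar (a point): middle of the crossbar's underside on the carrier, 168 mm above its foot; rests on the hook arm's top, the arm near its middle. Two ribs 7 deep, at y = +-22, stand either side of the arm. To come off: lift about 42 (bar clears the pin, caps stay below the arm), then draw straight out along the plate's x by 90 or more; to hang, the reverse.
- grip (a point): centre of the carrier's grip block, 200 mm above its foot; the block is 26 (carrier x) x 20 (y) x 41 tall and stands on the crossbar; axes as the carrier
- dish: bystander, leave alone: lidded glass dish, 90 diameter, 16 tall (mm); origin at the centre of its underside
- timer: bystander, leave alone: grey bench timer, 60 x 60 x 18 (mm); origin at the centre of its underside
- beaker: bystander, leave alone: glass beaker, 70 diameter, 85 tall (mm); origin at the centre of its underside
- tip_box: bystander, leave alone: closed grey box, 85 x 120 x 50 (mm); origin at the centre of its underside
Mind the look-alikes: they are no part of the job. Leave any yellow look-alike of the carrier alone. What is shaped like the upright_b but purple is not meant.

How it is judged:
By the outcome, as a careful person would: the job done as asked, in the order asked, and still so for the second after the job is handed in, with the robot touching nothing.
It also fails if it takes over 72 s, if anything falls off the work surface, if the arm or the gripper's body presses on something with over 40 N, if the wrist force passes 120 N, or if a joint passes its speed limit or range.

## Working session

There is one attempt and no reset: what is moved stays moved. The work goes in short steps, Python scripts to look and compute and a tool call to move; the robot and the scene stay as the last step left them, time stands still between calls to the robot, and variables do not carry over. Pictures are saved under pics/ and viewed, and the job is handed in when it is done.

Besides the shell and the picture viewer there is one more tool, called after ">>>" as a command line: name --argument value ..., lists and objects as JSON in quotes. move_arm: Moves the arm, as the interface text tells. Its arguments: {"type":"object","properties":{"moves":{"type":"array"},"jaw":{"type":"number"},"squeeze":{"type":"number"}},"required":["moves"]}

```bash
ls -la; mkdir -p pics; python3 - <<'E'
from cell import arm, imaging, job
import cv2, numpy as np, pickle
s=arm.observe(); print(s['t'],s['position'],s['orientation'],s['force'],s['grip_width'],arm.grasp_offset)
for n in ("scene","top","wrist"):
    f=imaging.grab_frame(n); pickle.dump(f,open(f'{n}0.pkl','wb'))
    cv2.imwrite(f'pics/{n}0.png',f['frame'])
    print(n,f['intrinsics'].tolist() if hasattr(f['intrinsics'],'tolist') else f['intrinsics'],f['distortion'],f.get('position'),f.get('orientation'),f.get('T_tool_cam'))
E
```

```text
total 12
drwxr-xr-x  3 agent agent 4096 Dec  6 21:11 .
drwxr-xr-x 23 root  root  4096 Dec  6 21:11 ..
drwxr-xr-x  2 agent agent 4096 Dec  6 21:11 pics
0.0 [ 0.1419315  -0.50518442  0.2307159 ] [-3.14029634e+00 -3.08725102e-04  2.73769402e-01] [-1.03516132 -0.29399207  0.10024597] 0.08559271169023346 0.0187
scene [[403.68653345920586, 0.0, 276.84041572245326], [0.0, 403.68653345920586, 211.9421893221355], [0.0, 0.0, 1.0]] [-0.08128337  0.          0.          0.          0.        ] [ 1.28074069 -0.24073493  1.00060287] [-2.37071546 -0.0143827   1.29185179] None
top [[504.4093796042429, 0.0, 287.69601386872205], [0.0, 504.4093796042429, 205.2516495542443], [0.0, 0.0, 1.0]] [-0.06090176  0.          0.          0.          0.        ] [0.36939679 0.0279464  1.6792786 ] [-3.04303434 -0.01615841 -1.55969296] None
wrist [[329.33797268829926, 0.0, 279.5775396612711], [0.0, 329.33797268829926, 210.1774614107639], [0.0, 0.0, 1.0]] [0.00430693 0.         0.         0.         0.        ] None None [[ 2.04961062e-04 -9.59040724e-01 -2.83268156e-01  7.25542904e-02]
 [ 9.99999429e-01 -1.00596587e-04  1.06414068e-03  7.33069740e-04]
 [-1.04905006e-03 -2.83268212e-01  9.59040155e-01 -1.41493236e-01]
 [ 0.00000000e+00  0.00000000e+00  0.00000000e+00  1.00000000e+00]]
```

View pics/scene0.png

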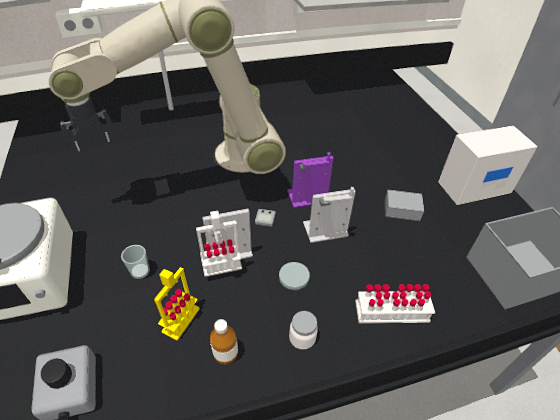

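View pics/top0.png

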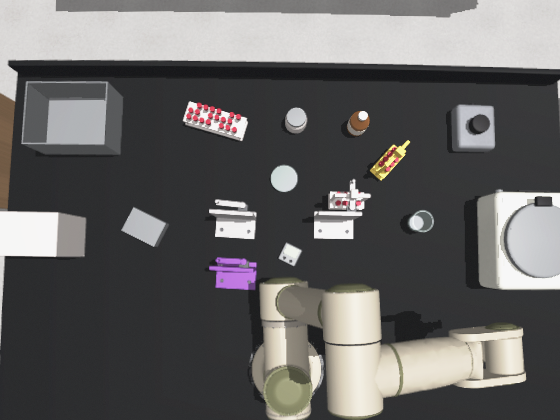

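The scene and top views show white upright_a with the carrier at top px (335,205), upright_b at (235,215), and the purple decoy at (235,272). I'll enlarge these areas next.

```bash
cat > h.py <<'E'
import numpy as np, cv2, pickle
from scipy.spatial.transform import Rotation as R
def camT(f, state=None):
    T=np.eye(4)
    if f.get('position') is not None:
        T[:3,:3]=R.from_euler('xyz',f['orientation']).as_matrix(); T[:3,3]=f['position']; return T
    T[:3,:3]=R.from_euler('xyz',state['orientation']).as_matrix(); T[:3,3]=state['position']
    return T@np.array(f['T_tool_cam'])
def K(f): return np.array(f['intrinsics']),np.array(f['distortion'])
def ray(f,T,uv):
    k,d=K(f); p=cv2.undistortPoints(np.array(uv,float).reshape(-1,1,2),k,d).reshape(-1,2)
    return np.c_[p,np.ones(len(p))]@T[:3,:3].T, T[:3,3]
def at_z(f,T,uv,z):
    r,o=ray(f,T,uv); return o+r*((z-o[2])/r[:,2])[:,None]
def proj(f,T,P):
    k,d=K(f); Ti=np.linalg.inv(T); return cv2.projectPoints(np.array(P,float).reshape(-1,1,3),cv2.Rodrigues(Ti[:3,:3])[0],Ti[:3,3],k,d)[0].reshape(-1,2)
def cloud(f,T):
    h,w=f['z_map'].shape; u,v=np.meshgrid(np.arange(w),np.arange(h)); uv=np.c_[u.ravel(),v.ravel()]
    r,o=ray(f,T,uv); return (o+r*f['z_map'].reshape(-1,1)).reshape(h,w,3)
def crop(f,u0,v0,u1,v1,s,name):
    c=cv2.resize(f['frame'][v0:v1,u0:u1],None,fx=s,fy=s,interpolation=cv2.INTER_CUBIC)
    for u in range((u0+9)//10*10,u1,10):
        cv2.line(c,((u-u0)*s,0),((u-u0)*s,6),(0,255,255),1); 
        if u%20==0: cv2.putText(c,str(u),((u-u0)*s,18),0,.4,(0,255,255),1)
    for v in range((v0+9)//10*10,v1,10):
        cv2.line(c,(0,(v-v0)*s),(6,(v-v0)*s),(0,255,255),1)
        if v%20==0: cv2.putText(c,str(v),(8,(v-v0)*s),0,.4,(0,255,255),1)
    cv2.imwrite(name,c)
E
python3 - <<'E'
from h import *
t=pickle.load(open('top0.pkl','rb')); s=pickle.load(open('scene0.pkl','rb'))
crop(t,200,165,380,295,4,'pics/top0c.png'); crop(s,185,145,365,280,4,'pics/scene0c.png')
T=camT(t); c=cloud(t,T)
h=c[...,2]
# plate top edges
for nm,(u0,u1,v0,v1) in dict(b=(205,270,190,245),a=(305,380,170,245),p=(205,265,250,295)).items():
    m=np.zeros(h.shape,bool); m[v0:v1,u0:u1]=1
    print(nm,(t['z_map'][v0:v1,u0:u1]>0).mean(),np.percentile(h[v0:v1,u0:u1],[1,50,90,97,99]))
E
```

```text
b 0.9944055944055944 [-0.00784708  0.00336194  0.18450593  0.19522876  0.20170385]
a 0.9959111111111111 [-0.00820919  0.00274822  0.17287991  0.20696597  0.24744479]
p 0.9955555555555555 [-0.00742572  0.00472435  0.19108347  0.21793438  0.24237084]
```

View pics/top0c.png

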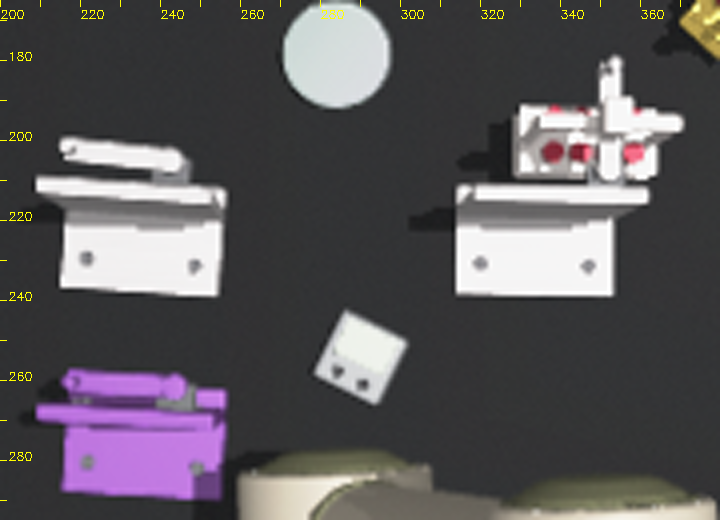

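View pics/scene0c.png

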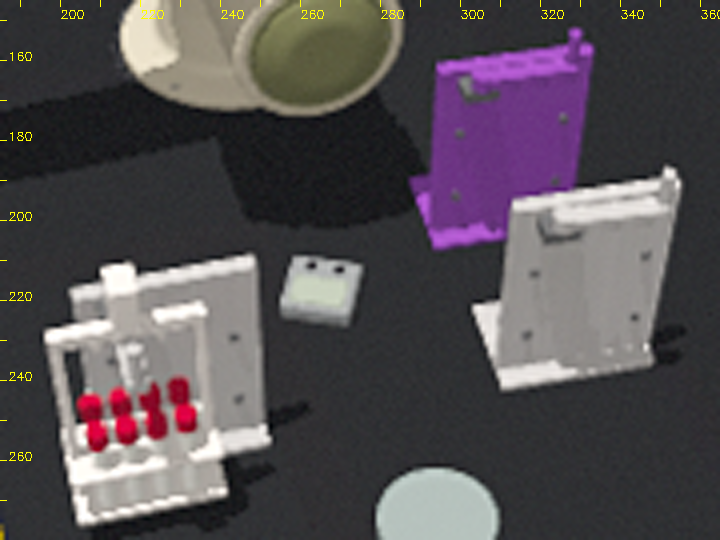

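```bash
python3 - <<'E'
from h import *
t=pickle.load(open('top0.pkl','rb')); T=camT(t)
print(T[:3,:3].round(3))
L=lambda n,uv,z: print(n,at_z(t,T,uv,z).round(4).tolist())
L('b top front',[[209.2,209.3],[256.5,212.3]],.188)
L('a top front',[[314.2,211.3],[362,212.3]],.188)
L('b base rear',[[215,236.5],[254.5,238.7]],.006)
L('a base rear',[[314.2,238.5],[353.2,238.5]],.006)
L('b pin top',[[217,200.]],.225); L('b hinge',[[244,205.]],.195)
L('a pin top',[[354,180.]],.225)
L('grip top',[[355,193.]],.248)
E
```

```text
[[ 0.011 -0.995  0.099]
 [-1.    -0.013 -0.015]
 [ 0.016 -0.098 -0.995]]
b top front [[0.5021, 0.2382, 0.188], [0.495, 0.0978, 0.188]]
a top front [[0.5001, -0.0735, 0.188], [0.4988, -0.2161, 0.188]]
b base rear [[0.4281, 0.2423, 0.006], [0.4225, 0.1114, 0.006]]
a base rear [[0.4255, -0.0864, 0.006], [0.4269, -0.2162, 0.006]]
b pin top [[0.5262, 0.2111, 0.225]]
b hinge [[0.5155, 0.1347, 0.195]]
a pin top [[0.5901, -0.1869, 0.225]]
grip top [[0.5489, -0.1863, 0.248]]
```

```bash
cat >> h.py <<'E'
def go(st,pos,yaw):
    "row (mm,deg) to bring tool-down TCP from st to pos, yaw(rad)"
    Rc=R.from_euler('xyz',st['orientation']); Rt=R.from_euler('xyz',[np.pi,0,yaw])
    d=Rc.inv().apply(np.array(pos)-np.array(st['position']))*1000
    w=(Rc.inv()*Rt).as_rotvec(degrees=True)
    return d.round(1).tolist()+w.round(2).tolist()
E
python3 - <<'E'
from h import *
from cell import arm
print(go(arm.observe(),[.54,-.15,.41],0))
E
```

```text
[479.3, -234.6, -178.8, -0.05, -0.0, 15.69]
```

>>> move_arm --moves '[[[479, -235, -179, 0, 0, 15.7], [479, -235, -179, 0, 0, 15.7], [479, -235, -179, 0, 0, 15.7], [479, -235, -179, 0, 0, 15.7], [479, -235, -179, 0, 0, 15.7], [479, -235, -179, 0, 0, 15.7], [479, -235, -179, 0, 0, 15.7], [479, -235, -179, 0, 0, 15.7], [479, -235, -179, 0, 0, 15.7], [479, -235, -179, 0, 0, 15.7], [479, -235, -179, 0, 0, 15.7], [479, -235, -179, 0, 0, 15.7]]]'

```text
t: 1.65
position: [0.5388, -0.1506, 0.41]
orientation: [-3.141, 0.001, -0.002]
force: [0.3, 0.4, -0.2]
grip_width: 0.0853
```

```bash
python3 - <<'E'
from h import *
from cell import arm, imaging
s=arm.observe(); f=imaging.grab_frame('wrist'); pickle.dump((s,f),open('wA.pkl','wb')); cv2.imwrite('pics/wA.png',f['frame'])
print(s['t'],s['position'],s['orientation'],s['force'],s['joint_pos'])
print(go(s,[.54,.17,.41],0))
E
```

```text
1.65 [ 0.53883264 -0.15058847  0.40997301] [-3.14130691e+00  7.86441660e-04 -1.80547345e-03] [ 0.2556506   0.36000558 -0.24711268] [-4.81866189e-01  3.52364217e-01  9.89969833e-01 -1.12707818e-04
  1.80008812e+00  1.09071015e+00]
[0.6, -320.6, 0.1, -0.02, 0.05, -0.1]
```

View pics/wA.png

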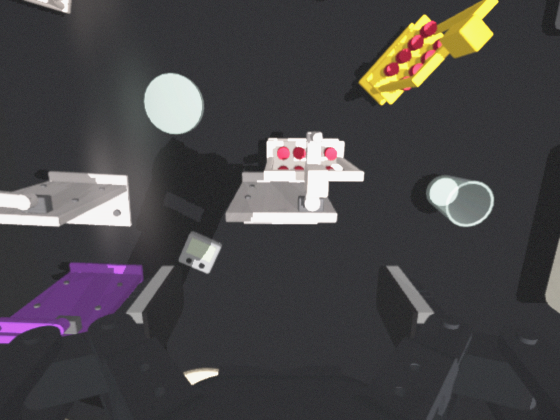

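```bash
python3 - <<'E'
from h import *
s,f=pickle.load(open('wA.pkl','rb')); crop(f,215,115,375,235,5,'pics/wAc.png')
E
```

```text
(no output)
```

View pics/wAc.png

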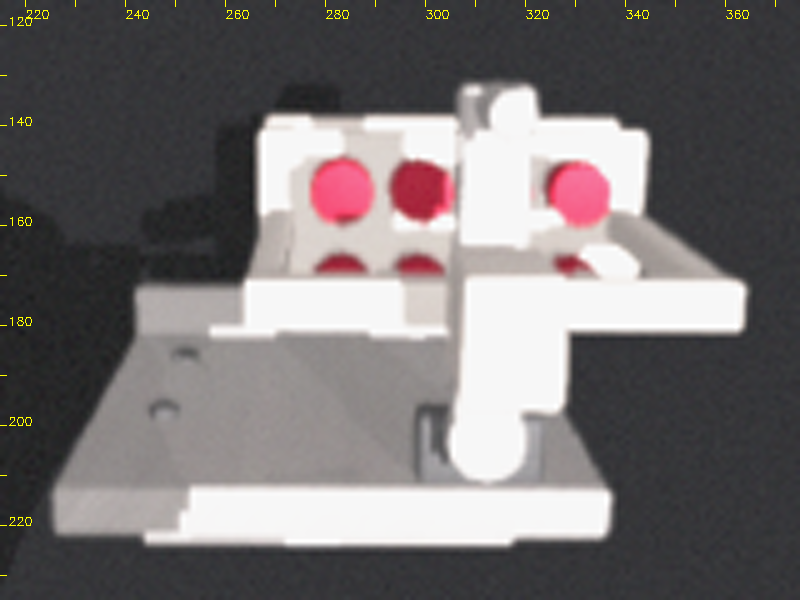

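>>> move_arm --moves '[[[0, -320, 0, 0, 0, 0], [0, -320, 0, 0, 0, 0], [0, -320, 0, 0, 0, 0], [0, -320, 0, 0, 0, 0], [0, -320, 0, 0, 0, 0], [0, -320, 0, 0, 0, 0], [0, -320, 0, 0, 0, 0]]]' --jaw 255 --squeeze 40

```text
t: 2.58
position: [0.5396, 0.1696, 0.4102]
orientation: [3.141, 0.0, -0.001]
force: [-0.1, -0.4, 0.8]
grip_width: 0.0003
```

```bash
python3 - <<'E'
from h import *
from cell import arm, imaging
s=arm.observe(); f=imaging.grab_frame('wrist'); pickle.dump((s,f),open('wB.pkl','wb')); cv2.imwrite('pics/wB.png',f['frame'])
print(s['t'],s['position'],s['orientation'],s['force'],s['joint_pos'],s['grip_width'])
crop(f,190,110,350,230,5,'pics/wBc.png')
E
```

```text
2.575 [0.53961103 0.16964245 0.41021538] [ 3.14125673e+00  1.77289577e-04 -5.89754807e-04] [-0.11761789 -0.43058688  0.82979419] [ 9.76606131e-02  3.68244533e-01  9.67269019e-01 -3.25909425e-04
  1.80628848e+00  1.66897066e+00] 0.0003195417123124005
```

View pics/wB.png

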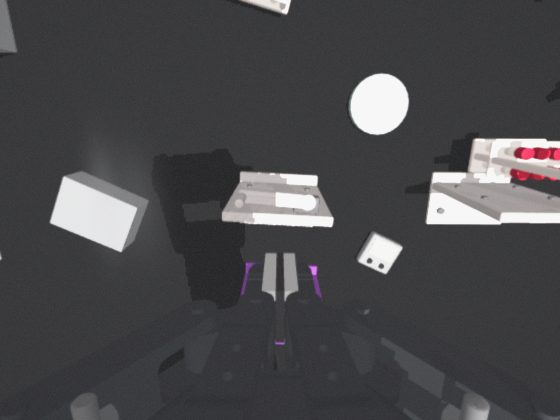

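View pics/wBc.png

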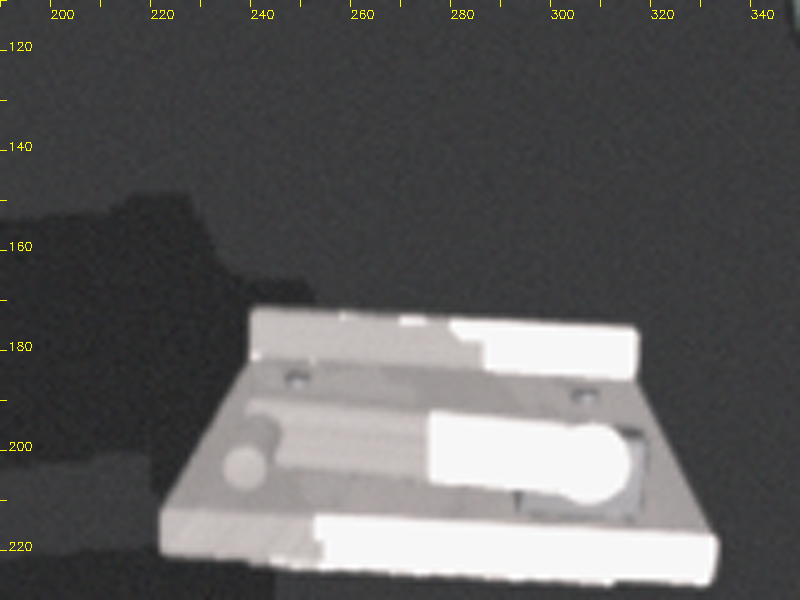

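```bash
python3 - <<'E'
from h import *
def yawof(p,q): d=p-q; return np.degrees(np.arctan2(-d[0],d[1]))  # plate y axis -> yaw
for nm,tl,tr,hi,pin in (('A',(225.6,212.6),(337,212.4),(312.4,203),(317.8,137)),('B',(222.2,212),(333.6,217),(308.4,203),(238.8,203.2))):
    s,f=pickle.load(open(f'w{nm}.pkl','rb')); T=camT(f,s)
    e=at_z(f,T,[tl,tr],.188); h=at_z(f,T,[hi],.195)[0]; p=at_z(f,T,[pin],.225)[0]
    y=yawof(e[0],e[1]); O=e.mean(0)
    Ry=R.from_euler('z',y,degrees=True).as_matrix()
    print(nm,'edge',e.round(4).tolist(),np.linalg.norm(e[0]-e[1]),'yaw',y,'O',O.round(4))
    for n,q in (('hinge',h),('pin',p)): print(n,q.round(4),'plate',(Ry.T@(q-O)).round(4))
    print('hinge-pin',np.linalg.norm((h-p)[:2]))
    if nm=='A':
        for n,uv in dict(corn=[(307,142),(321,142),(307,164),(321,164)]).items(): print(at_z(f,T,uv,.248).round(4).tolist())
    c=cloud(f,T)
    for q in (tl,tr,hi,pin): print(q,c[int(q[1])-2:int(q[1])+3,int(q[0]),2].round(3))
E
```

```text
A edge [[0.5013, -0.0891, 0.188], [0.5013, -0.2176, 0.188]] 0.12844742407517817 yaw 0.007273719351521918 O [ 0.5013 -0.1534  0.188 ]
hinge [ 0.5145 -0.1882  0.195 ] plate [ 0.0132 -0.0348  0.007 ]
pin [ 0.589  -0.1886  0.225 ] plate [ 0.0877 -0.0352  0.037 ]
hinge-pin 0.07448230521852225
[[0.5862, -0.1763, 0.248], [0.5862, -0.189, 0.248], [0.5663, -0.1768, 0.248], [0.5662, -0.1897, 0.248]]
(225.6, 212.6) [-0.001 -0.001 -0.002 -0.001  0.185]
(337, 212.4) [ 0.    -0.001 -0.001 -0.002 -0.   ]
(312.4, 203) [0.195 0.195 0.194 0.195 0.196]
(317.8, 137) [0.223 0.224 0.225 0.224 0.223]
B edge [[0.5028, 0.2348, 0.188], [0.4967, 0.1061, 0.188]] 0.12889046433615675 yaw -2.731863093943017 O [0.4998 0.1704 0.188 ]
hinge [0.5154 0.1363 0.195 ] plate [ 0.0173 -0.0333  0.007 ]
pin [0.5234 0.2106 0.225 ] plate [0.0217 0.0412 0.037 ]
hinge-pin 0.07470792537025717
(222.2, 212) [-0.001 -0.001  0.186  0.185  0.185]
(333.6, 217) [-0.001 -0.002 -0.001 -0.003  0.   ]
(308.4, 203) [0.195 0.195 0.195 0.195 0.195]
(238.8, 203.2) [0.224 0.224 0.224 0.224 0.224]
```

```bash
python3 - <<'E'
from h import *
s,f=pickle.load(open('wA.pkl','rb')); T=camT(f,s); c=cloud(f,T)
m=(c[...,2]>.236)&(abs(c[...,0]-.55)<.06)&(abs(c[...,1]+.17)<.08)
v,u=np.where(m); print(u.min(),u.max(),v.min(),v.max(),len(u)); P=c[m]; print(np.percentile(P,[1,5,50,95,99],axis=0).round(4))
rect=cv2.minAreaRect(P[P[:,2]>.242][:,:2].astype(np.float32)*1000); print(rect)
# crossbar
m=(c[...,2]>.2)&(c[...,2]<.213)&(abs(c[...,0]-.55)<.06)&(abs(c[...,1]+.17)<.1)
v,u=np.where(m); print(u.min(),u.max(),v.min(),v.max(),len(u)); P=c[m]; print(np.percentile(P,[1,5,50,95,99],axis=0).round(4))
for vv in range(130,215,5): print(vv,c[vv,300:345:4,2].round(3))
E
```

```text
0 559 169 419 42395
[[ 0.5304 -0.2214  0.247 ]
 [ 0.5337 -0.2161  0.4355]
 [ 0.5506 -0.1622  0.4839]
 [ 0.5573 -0.0933  0.5014]
 [ 0.5593 -0.0905  0.5046]]
((543.7391967773438, -158.10577392578125), (136.24745178222656, 33.49467468261719), 89.82479858398438)
264 363 132 186 778
[[ 0.5426 -0.2389  0.2008]
 [ 0.5428 -0.2357  0.2026]
 [ 0.5481 -0.1762  0.2058]
 [ 0.5523 -0.1382  0.2074]
 [ 0.5891 -0.135   0.2118]]
130 [-0.002 -0.001 -0.001 -0.001  0.    -0.001 -0.    -0.001 -0.002 -0.
 -0.002 -0.   ]
135 [-0.001 -0.     0.194  0.214  0.224  0.223  0.001 -0.001  0.    -0.001
 -0.002 -0.001]
140 [ 0.034  0.033  0.193  0.218  0.224  0.223  0.034  0.035  0.035  0.033
 -0.002 -0.002]
145 [ 0.078  0.078  0.193  0.194  0.194  0.193  0.077  0.077  0.078  0.079
  0.079 -0.001]
150 [ 0.117  0.115  0.194  0.195  0.193  0.193  0.105  0.118  0.118  0.115
  0.079 -0.002]
155 [ 0.117  0.115  0.194  0.193  0.193  0.192  0.109  0.116  0.115  0.116
  0.077 -0.001]
160 [0.078 0.079 0.196 0.194 0.195 0.193 0.077 0.08  0.078 0.078 0.108 0.114]
165 [0.079 0.078 0.212 0.214 0.213 0.213 0.08  0.082 0.078 0.079 0.115 0.139]
170 [0.197 0.196 0.242 0.244 0.244 0.244 0.243 0.196 0.197 0.196 0.196 0.194]
175 [0.207 0.208 0.247 0.246 0.249 0.246 0.247 0.246 0.206 0.205 0.205 0.206]
180 [0.551 0.209 0.246 0.248 0.247 0.247 0.247 0.206 0.207 0.205 0.207 0.206]
185 [ 0.033  0.212  0.246  0.248  0.245  0.248  0.247 -0.001 -0.002 -0.001
  0.    -0.002]
190 [ 0.07   0.069  0.246  0.247  0.247  0.551  0.246 -0.001 -0.002 -0.002
 -0.001 -0.002]
195 [ 0.103  0.099  0.247  0.248  0.246  0.248  0.248 -0.001 -0.002 -0.001
 -0.001 -0.001]
200 [ 0.18   0.188  0.194  0.194  0.195  0.182  0.129  0.128 -0.002 -0.001
 -0.001 -0.001]
205 [ 0.181  0.181  0.195  0.196  0.195  0.181  0.152  0.154 -0.001 -0.002
 -0.003 -0.004]
210 [ 0.181  0.182  0.194  0.196  0.181  0.18   0.175  0.176  0.174 -0.001
 -0.002 -0.003]
```

```bash
python3 - <<'E'
from h import *
s,f=pickle.load(open('wA.pkl','rb')); T=camT(f,s); c=cloud(f,T)
m=np.zeros(c.shape[:2],bool); m[168:200,302:334]=1; m&=(c[...,2]>.24)&(c[...,2]<.255)
P=c[m]; print(m.sum(),P.min(0),P.max(0)); print(cv2.minAreaRect((P[:,:2]*1000).astype(np.float32)))
print(at_z(f,T,[(308,171),(328.6,171),(308,197.4),(328.6,197.4)],.248).round(4))
m=np.zeros(c.shape[:2],bool); m[168:186,262:366]=1; m&=(c[...,2]>.2)&(c[...,2]<.212)
v,u=np.where(m);P=c[m]; print(np.polyfit(P[:,1],P[:,0],1),P.min(0),P.max(0))
E
```

```text
591 [ 0.53402491 -0.19724015  0.24001734] [ 0.56024506 -0.17695605  0.2490992 ]
((547.060302734375, -187.10821533203125), (20.11627197265625, 26.220945358276367), 89.3284912109375)
[[ 0.5598 -0.1778  0.248 ]
 [ 0.5597 -0.1969  0.248 ]
 [ 0.5345 -0.1784  0.248 ]
 [ 0.5345 -0.198   0.248 ]]
[0.00270767 0.5481506 ] [ 0.53961918 -0.24000927  0.20008152] [ 0.55292034 -0.13482058  0.21137996]
```

```bash
cat >> h.py <<'E'
QB=np.array([.5154,.1363]); PHB=np.radians(-2.73)
def hookB(th,off,z=.204,r=.074):
    a=PHB+np.pi/2-th; u=np.array([np.cos(a),np.sin(a)]); t=np.array([np.sin(a),-np.cos(a)])
    p=QB+r*u-off*t; return [p[0],p[1],z], PHB+np.pi-th
E
python3 - <<'E'
from h import *
from cell import arm
s=arm.observe()
p,y=hookB(.06,.027,.25); print(p,y,go(s,p,y-2*np.pi),go(s,p,y))
E
```

```text
[np.float64(0.49650682500111254), np.float64(0.21277253061368778), 0.25] 3.0339451650103477 [-43.3, -43.8, 160.3, -0.01, 0.03, -173.93] [-43.3, -43.8, 160.3, -0.01, 0.03, -173.93]
```

>>> move_arm --moves '[[[-43, -44, 100, 0, 0, -90], [-43, -44, 100, 0, 0, -90], [-43, -44, 100, 0, 0, -90], [-43, -44, 100, 0, 0, -90], [-43, -44, 100, 0, 0, -90], [-43, -44, 100, 0, 0, -90], [-43, -44, 100, 0, 0, -90], [-43, -44, 100, 0, 0, -90], [-43, -44, 100, 0, 0, -90]]]'

```text
t: 3.75
position: [0.4971, 0.2124, 0.3104]
orientation: [3.141, 0.0, 1.571]
force: [-0.6, 0.3, -0.8]
grip_width: 0.0001
```

```bash
python3 - <<'E'
from h import *
from cell import arm
s=arm.observe(); print(s['t'],s['position'],s['orientation'])
p,y=hookB(.06,.027,.25); print(go(s,p,y))
E
```

```text
3.75 [0.49708925 0.21239662 0.31044177] [3.14135864e+00 1.99825149e-04 1.57135094e+00]
[0.4, -0.6, 60.4, 0.0, 0.02, -83.8]
```

>>> move_arm --moves '[[[0, 0, 60, 0, 0, -84], [0, 0, 60, 0, 0, -84], [0, 0, 60, 0, 0, -84], [0, 0, 60, 0, 0, -84], [0, 0, 60, 0, 0, -84], [0, 0, 60, 0, 0, -84], [0, 0, 60, 0, 0, -84], [0, 0, 60, 0, 0, -84], [0, 0, 106, 0, 0, -84], [0, 0, 106, 0, 0, -84], [0, 0, 106, 0, 0, -84]]]'

```text
t: 5.12
position: [0.4974, 0.2135, 0.2059]
orientation: [3.141, 0.002, 3.035]
force: [0.0, -1.6, 1.0]
grip_width: -0.0005
```

```bash
python3 - <<'E'
from h import *
from cell import arm,imaging
s=arm.observe(); print(s['t'],s['position'],s['orientation'],s['force'])
f=imaging.grab_frame('wrist'); pickle.dump((s,f),open('w1.pkl','wb')); cv2.imwrite('pics/w1.png',f['frame'])
for off in (.02,.016,.014): print(go(s,*hookB(.06,off)))
for th in np.arange(.06,1.5,.16): print(go(s,*hookB(th,.015)))
E
```

```text
5.125 [0.49743177 0.21354475 0.20587634] [3.14114160e+00 1.75005537e-03 3.03513553e+00] [ 0.00455972 -1.62532888  1.01298858]
[-6.2, -0.9, 1.9, 0.03, 0.1, 0.07]
[-10.2, -0.9, 1.9, 0.03, 0.1, 0.07]
[-12.2, -0.9, 1.9, 0.03, 0.1, 0.07]
[-11.2, -0.9, 1.9, 0.03, 0.1, 0.07]
[-23.1, 0.5, 1.9, 0.03, 0.1, 9.24]
[-35.2, 0.1, 1.9, 0.04, 0.1, 18.4]
[-47.0, -2.4, 2.0, 0.05, 0.09, 27.57]
[-58.3, -6.6, 2.0, 0.06, 0.09, 36.74]
[-68.8, -12.6, 2.0, 0.06, 0.08, 45.9]
[-78.2, -20.2, 2.0, 0.07, 0.08, 55.07]
[-86.2, -29.2, 2.0, 0.08, 0.08, 64.24]
[-92.7, -39.4, 2.0, 0.09, 0.07, 73.41]
```

View pics/w1.png

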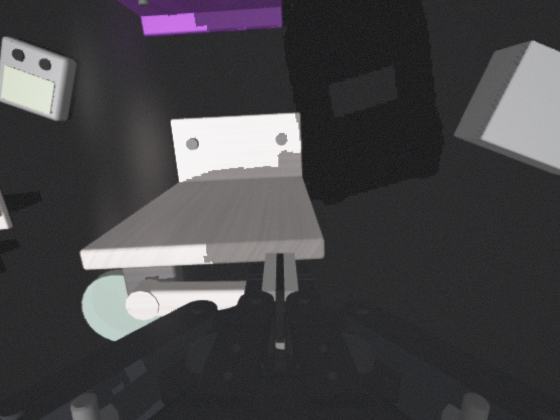

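>>> move_arm --moves '[[[-4, -1, 1, 0, 0, 0], [-7, -1, 1, 0, 0, 0], [-9, -1, 1, 0, 0, 0], [-11, -1, 1, 0, 0, 0], [-13, -1, 1, 0, 0, 1]]]'

```text
t: 5.8
position: [0.5092, 0.2123, 0.2034]
orientation: [3.141, -0.001, 3.019]
force: [-3.5, 2.3, 1.6]
grip_width: 0.0
```

```bash
python3 - <<'E'
from h import *
from cell import arm
s=arm.observe(); print(s['t'],s['position'],s['force'])
for th in .08+np.arange(1,13)*.1: print(round(th,2),[round(x) for x in go(s,*hookB(th,.0155))])
E
```

```text
5.8 [0.50923746 0.21228191 0.20338478] [-3.47430552  2.27836161  1.63409715]
0.18 [-8, 1, -1, 0, 0, 6]
0.28 [-15, 1, -1, 0, 0, 12]
0.38 [-23, 1, -1, 0, 0, 17]
0.48 [-30, 0, -1, 0, 0, 23]
0.58 [-38, -2, -1, 0, 0, 29]
0.68 [-45, -5, -1, 0, 0, 35]
0.78 [-52, -8, -1, 0, 0, 40]
0.88 [-58, -12, -1, 0, 0, 46]
0.98 [-64, -17, -1, 0, 0, 52]
1.08 [-70, -22, -1, 0, 0, 58]
1.18 [-75, -28, -1, 0, 0, 63]
1.28 [-79, -34, -1, 0, 0, 69]
```

>>> move_arm --moves '[[[-8, 1, 0, 0, 0, 6], [-15, 1, 0, 0, 0, 12], [-23, 1, 0, 0, 0, 17], [-30, 0, 0, 0, 0, 23], [-38, -2, 0, 0, 0, 29], [-45, -5, 0, 0, 0, 35]]]'

```text
t: 6.55
position: [0.5535, 0.2018, 0.2033]
orientation: [-3.142, -0.001, 2.405]
force: [-4.1, 2.1, 1.7]
grip_width: 0.0002
```

```bash
python3 - <<'E'
from h import *
from cell import arm
s=arm.observe(); print(s['t'],s['position'],s['force'])
for th in (.78,.88,.98,1.08,1.18,1.28,1.36,1.40): print(round(th,2),[round(x) for x in go(s,*hookB(th,.0155))])
E
```

```text
6.55 [0.55349184 0.20181658 0.20326235] [-4.07290935  2.10158379  1.7266593 ]
0.78 [-7, 1, -1, 0, 0, 5]
0.88 [-15, 2, -1, 0, 0, 11]
0.98 [-22, 1, -1, 0, 0, 17]
1.08 [-30, 0, -1, 0, 0, 22]
1.18 [-37, -2, -1, 0, 0, 28]
1.28 [-44, -4, -1, 0, 0, 34]
1.36 [-50, -6, -1, 0, 0, 38]
1.4 [-52, -8, -1, 0, 0, 41]
```

>>> move_arm --moves '[[[-7, 1, 0, 0, 0, 5], [-15, 2, 0, 0, 0, 11], [-22, 1, 0, 0, 0, 17], [-30, 0, 0, 0, 0, 22], [-37, -2, 0, 0, 0, 28], [-44, -4, 0, 0, 0, 34], [-49, -6, 0, 0, 0, 38]]]'

```text
t: 7.42
position: [0.5856, 0.1646, 0.2029]
orientation: [-3.14, -0.001, 1.742]
force: [-3.0, 4.4, 0.4]
grip_width: -0.0001
```

```bash
python3 - <<'E'
from h import *
from cell import arm
s=arm.observe(); print(s['t'],s['position'],s['force'],s['orientation'])
for th in (1.40,1.44,1.48,1.52,1.56,1.6): print(round(th,2),[round(x,1) for x in go(s,*hookB(th,.0155))])
E
```

```text
7.425 [0.58564874 0.16457926 0.20293536] [-2.98182819  4.36535591  0.35215911] [-3.14036835e+00 -1.12075813e-03  1.74194590e+00]
1.4 [-4.0, 0.6, -1.1, -0.1, -0.1, 2.8]
1.44 [-7.0, 1.0, -1.1, -0.1, -0.1, 5.0]
1.48 [-10.0, 1.3, -1.1, -0.1, -0.1, 7.3]
1.52 [-13.0, 1.5, -1.1, -0.1, -0.1, 9.6]
1.56 [-16.0, 1.6, -1.1, -0.1, -0.1, 11.9]
1.6 [-19.0, 1.5, -1.1, -0.1, -0.1, 14.2]
```

Now creeping in toward the stop.

>>> move_arm --moves '[[[-3, 1, 0, 0, 0, 2], [-6, 1, 0, 0, 0, 5], [-9, 1, 0, 0, 0, 7], [-12, 1, 0, 0, 0, 9]]]'

```text
t: 7.92
position: [0.5893, 0.1526, 0.2032]
orientation: [3.141, -0.0, 1.587]
force: [0.5, 4.3, -2.5]
grip_width: 0.0
```

```bash
python3 - <<'E'
from h import *
from cell import arm,imaging
s=arm.observe(); print(s['t'],s['position'],s['force'],s['orientation'])
f=imaging.grab_frame('wrist'); pickle.dump((s,f),open('w2.pkl','wb')); cv2.imwrite('pics/w2.png',f['frame'])
for th in (1.52,1.56,1.6): print(round(th,2),[round(x,1) for x in go(s,*hookB(th,.0155))])
E
```

```text
7.925 [0.5892607  0.15264036 0.20318308] [ 0.52351566  4.31037574 -2.4774905 ] [ 3.14090034e+00 -3.23796012e-04  1.58660163e+00]
1.52 [-0.6, 0.1, -0.8, 0.0, -0.0, 0.7]
1.56 [-3.6, 0.6, -0.8, 0.0, -0.0, 3.0]
1.6 [-6.6, 1.0, -0.8, 0.0, -0.0, 5.3]
```

View pics/w2.png

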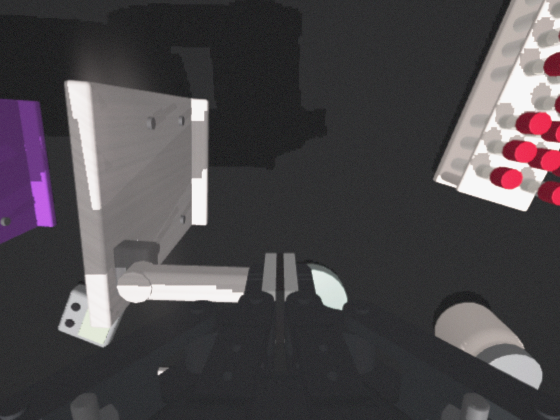

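>>> move_arm --moves '[[[-1, 0, 0, 0, 0, 1], [-2, 0, 0, 0, 0, 2]]]'

```text
t: 8.22
position: [0.5892, 0.1506, 0.2035]
orientation: [3.141, -0.0, 1.552]
force: [2.2, 3.5, -0.8]
grip_width: -0.0002
```

>>> move_arm --moves '[[[-1, 0, 0, 0, 0, 0], [-1, 0, 0, 0, 0, 0]]]'

```text
t: 8.48
position: [0.5891, 0.15, 0.2035]
orientation: [3.141, -0.001, 1.553]
force: [3.4, 5.6, -0.3]
grip_width: -0.0001
```

>>> move_arm --moves '[[[-1, 0, 0, 0, 0, 0], [-1, 0, 0, 0, 0, 0]]]'

```text
t: 8.72
position: [0.5891, 0.1499, 0.2035]
orientation: [3.141, -0.002, 1.554]
force: [3.6, 9.2, -1.3]
grip_width: -0.0003
```

>>> move_arm --moves '[[[4, 0, 0, 0, 0, 0], [10, 0, 0, 0, 0, 0], [12, 0, -50, 0, 0, 0], [12, 0, -110, 0, 0, 10], [12, 0, -110, 0, 0, 20]]]' --jaw 0

```text
t: 9.35
position: [0.5901, 0.1607, 0.3186]
orientation: [3.133, -0.003, 1.198]
force: [-0.3, 0.3, -0.9]
grip_width: 0.0851
```

```bash
python3 - <<'E'
from h import *
from cell import arm,imaging
s=arm.observe(); print(s['t'],s['position'],s['force'],s['orientation'],s['joint_pos'])
print(go(s,[.547,-.1875,.31],0))
E
```

```text
9.35 [0.59014766 0.16066451 0.31856563] [-0.28262129  0.25632444 -0.90379886] [ 3.13317397 -0.00327259  1.19829047] [ 7.47828387e-02  4.71155903e-01  1.04823564e+00 -6.91313377e-04
  1.61319516e+00  4.47270054e-01]
[-340.0, 86.5, 8.2, 0.31, -0.45, 68.66]
```

>>> move_arm --moves '[[[-340, 86, 8, 0, 0, 69], [-340, 86, 8, 0, 0, 69], [-340, 86, 8, 0, 0, 69], [-340, 86, 8, 0, 0, 69], [-340, 86, 8, 0, 0, 69], [-340, 86, 8, 0, 0, 69], [-340, 86, 8, 0, 0, 69], [-340, 86, 8, 0, 0, 69], [-340, 86, 8, 0, 0, 69]]]'

```text
t: 10.48
position: [0.5476, -0.1872, 0.3054]
orientation: [3.141, 0.0, 0.002]
force: [0.0, -0.6, -0.1]
grip_width: 0.085
```

```bash
python3 - <<'E'
from h import *
from cell import arm,imaging
s=arm.observe(); print(s['t'],s['position'],s['force'],s['orientation'])
f=imaging.grab_frame('wrist'); pickle.dump((s,f),open('w3.pkl','wb')); cv2.imwrite('pics/w3.png',f['frame'])
print(go(s,[.547,-.1875,.213],0))
t=imaging.grab_frame('top');crop(t,200,165,380,295,4,'pics/top3.png')
E
```

```text
10.475 [ 0.54758889 -0.18720087  0.3054173 ] [ 0.00149294 -0.56117207 -0.06333404] [3.14138620e+00 1.23985653e-04 2.05947945e-03]
[-0.6, 0.3, 92.4, 0.01, 0.01, 0.12]
```

View pics/w3.png

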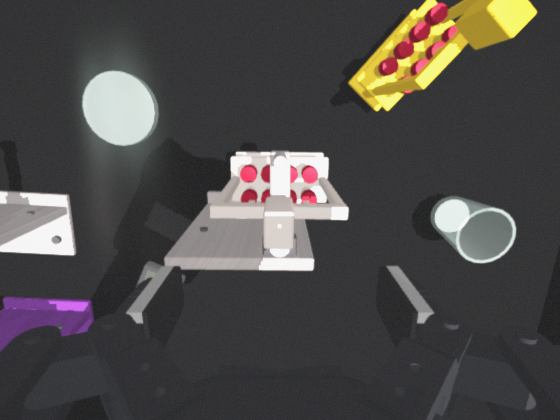

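View pics/top3.png

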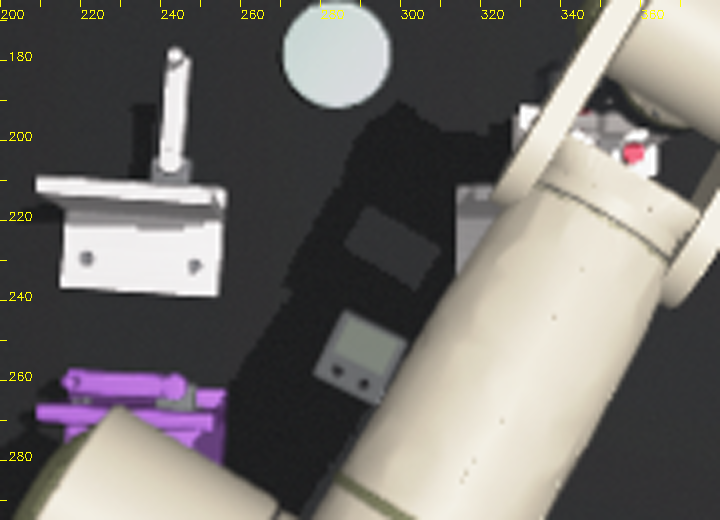

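>>> move_arm --moves '[[[0, 0, 45, 0, 0, 0], [0, 0, 80, 0, 0, 0], [0, 0, 92, 0, 0, 0], [0, 0, 92, 0, 0, 0]]]'

```text
t: 11.08
position: [0.5477, -0.1875, 0.2137]
orientation: [3.142, -0.0, 0.0]
force: [0.2, -0.9, 0.9]
grip_width: 0.0855
```

>>> move_arm --moves '[[[0, 0, 0, 0, 0, 0], [0, 0, 0, 0, 0, 0], [0, 0, 0, 0, 0, 0], [0, 0, 0, 0, 0, 0], [0, 0, 0, 0, 0, 0], [0, 0, 0, 0, 0, 0]]]' --jaw 255 --squeeze 40

```text
t: 11.82
position: [0.5477, -0.1876, 0.2137]
orientation: [3.141, -0.001, -0.0]
force: [-1.2, 1.6, 4.5]
grip_width: 0.0194
```

>>> move_arm --moves '[[[0, 0, -4, 0, 0, 0], [0, 0, -12, 0, 0, 0], [0, 0, -22, 0, 0, 0], [0, 0, -32, 0, 0, 0], [0, 0, -40, 0, 0, 0], [0, 0, -43, 0, 0, 0], [0, 0, -43, 0, 0, 0]]]'

```text
t: 12.7
position: [0.5475, -0.1876, 0.2563]
orientation: [-3.142, 0.0, -0.0]
force: [-0.7, 0.4, -3.5]
grip_width: 0.0192
```

```bash
python3 - <<'E'
from h import *
from cell import arm,imaging
s=arm.observe(); print(s['t'],s['position'],s['force'],s['orientation'],s['grip_width'])
f=imaging.grab_frame('wrist'); pickle.dump((s,f),open('w4.pkl','wb')); cv2.imwrite('pics/w4.png',f['frame'])
f=imaging.grab_frame('scene'); crop(f,185,120,365,280,4,'pics/scene4.png')
E
```

```text
12.7 [ 0.54751736 -0.18761815  0.25630964] [-0.719371    0.38527093 -3.4568607 ] [-3.14155633e+00  4.08688632e-05 -2.75591271e-04] 0.019157416543897698
```

View pics/w4.png

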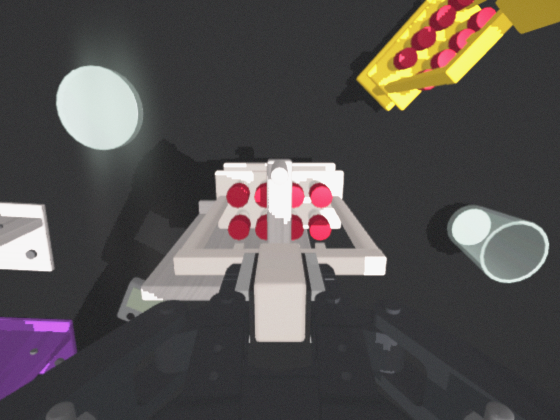

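View pics/scene4.png

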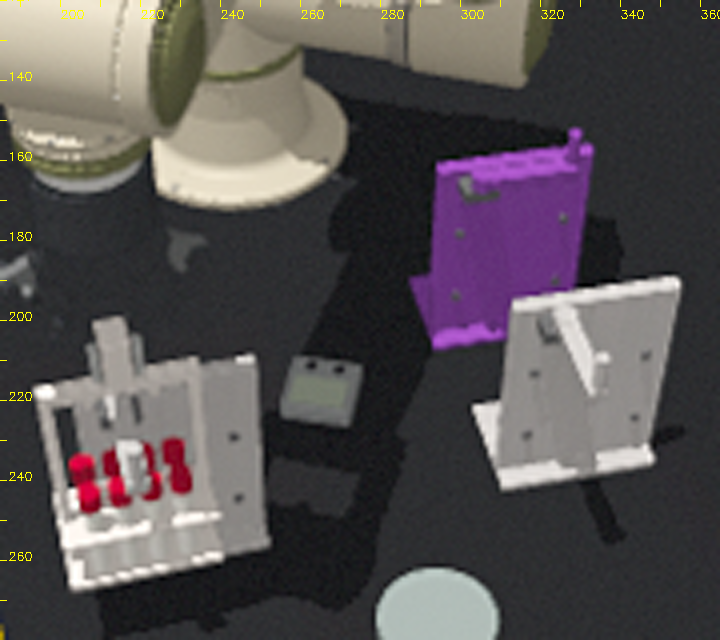

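```bash
python3 - <<'E'
from h import *
t=pickle.load(open('top0.pkl','rb')); T=camT(t); c=cloud(t,T)
b,g,r=[t['frame'][...,i].astype(int) for i in range(3)]
m=(r>120)&(g>100)&(b<90); m[:,:360]=0
P=c[m]; print(m.sum(),P.min(0),P.max(0))
for lo,hi in ((0,.05),(.05,.12),(.12,.19),(.19,.3)):
    q=P[(P[:,2]>lo)&(P[:,2]<hi)]; print(lo,len(q)); 
    if len(q): print(q.min(0).round(3),q.max(0).round(3), q[q[:,1].argmax()].round(3), q[q[:,0].argmin()].round(3))
E
```

```text
235 [ 0.36939679 -0.41046171 -0.00408939] [0.80788319 0.0279464  1.6792786 ]
0 75
[ 0.624 -0.395  0.   ] [ 0.75  -0.274  0.05 ] [ 0.659 -0.274  0.004] [ 0.624 -0.31   0.01 ]
0.05 97
[ 0.639 -0.362  0.05 ] [ 0.808 -0.242  0.12 ] [ 0.803 -0.242  0.118] [ 0.639 -0.295  0.099]
0.12 32
[ 0.638 -0.359  0.123] [ 0.719 -0.288  0.19 ] [ 0.642 -0.288  0.137] [ 0.638 -0.293  0.143]
0.19 27
[ 0.666 -0.339  0.194] [ 0.685 -0.311  0.225] [ 0.683 -0.311  0.216] [ 0.666 -0.33   0.197]
```

>>> move_arm --moves '[[[4, 0, 0, 0, 0, 0], [14, 0, 0, 0, 0, 0], [28, 0, 0, 0, 0, 0], [44, 0, 0, 0, 0, 0], [60, 0, 0, 0, 0, 0], [76, 0, 0, 0, 0, 0], [90, 0, 0, 0, 0, 0], [100, 0, 0, 0, 0, 0], [104, 0, 0, 0, 0, 0], [104, 0, 0, 0, 0, 0]]]'

```text
t: 14.05
position: [0.6517, -0.1875, 0.2559]
orientation: [-3.141, 0.0, -0.0]
force: [-0.2, 0.0, -3.2]
grip_width: 0.0193
```

```bash
python3 - <<'E'
from h import *
from cell import arm,imaging
s=arm.observe(); print(s['t'],s['position'],s['force'],s['orientation'],s['grip_width'])
print(go(s,[.650,.1297,.258],np.radians(-2.73)))
E
```

```text
14.05 [ 0.65172989 -0.18754606  0.25592209] [-0.17603772  0.00830383 -3.15497882] [-3.14140393e+00  3.91096807e-04 -6.25165351e-06] 0.01932902041370115
[-1.7, -317.2, -2.0, -0.01, 0.02, 2.73]
```

>>> move_arm --moves '[[[0, -8, -2, 0, 0, 0], [0, -28, -2, 0, 0, 0.3], [0, -58, -2, 0, 0, 0.5], [0, -92, -2, 0, 0, 0.8], [0, -128, -2, 0, 0, 1.1], [-1, -164, -2, 0, 0, 1.4], [-1, -200, -2, 0, 0, 1.7], [-1, -236, -2, 0, 0, 2], [-2, -268, -2, 0, 0, 2.3], [-2, -294, -2, 0, 0, 2.5], [-2, -311, -2, 0, 0, 2.7], [-2, -317, -2, 0, 0, 2.7]]]'

```text
t: 15.55
position: [0.6493, 0.1306, 0.2584]
orientation: [-3.142, -0.0, -0.046]
force: [-0.2, -0.7, -4.3]
grip_width: 0.0197
```

>>> move_arm --moves '[[[0, 0, 0, 0, 0, 0], [0, 0, 0, 0, 0, 0]]]'

```text
t: 15.8
position: [0.6497, 0.1285, 0.2583]
orientation: [3.141, 0.0, -0.048]
force: [-0.2, -0.3, -2.5]
grip_width: 0.0196
```

```bash
python3 - <<'E'
from h import *
from cell import arm,imaging
s=arm.observe(); print(s['t'],s['position'],s['force'],s['orientation'],s['grip_width'])
f=imaging.grab_frame('wrist'); pickle.dump((s,f),open('w5.pkl','wb')); cv2.imwrite('pics/w5.png',f['frame'])
t=imaging.grab_frame('top'); pickle.dump(t,open('t5.pkl','wb'));crop(t,200,150,380,285,4,'pics/top5.png')
E
```

```text
15.8 [0.64971448 0.12852235 0.25827463] [-0.19377387 -0.28937848 -2.4652467 ] [ 3.14136430e+00  1.61254156e-05 -4.83191771e-02] 0.019630723311610348
```

View pics/w5.png

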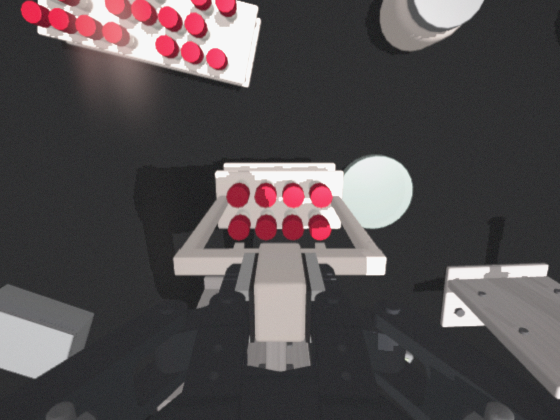

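View pics/top5.png

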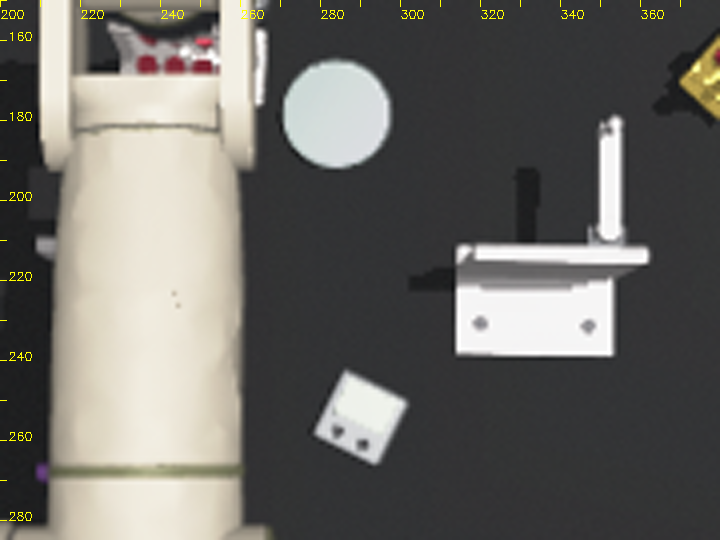

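```bash
python3 - <<'E'
from h import *
from cell import arm
t=pickle.load(open('t5.pkl','rb')); T=camT(t)
print(at_z(t,T,[[243.9,178.3]],.225),at_z(t,T,[[242.8,205.5]],.195),at_z(t,T,[[354,180]],.225))
s=arm.observe(); print(go(s,[.5451,.1347,.258],np.radians(-2.73)),go(s,[.56,.1347-.0149*.0477,.258],np.radians(-2.73)))
E
```

```text
[[0.5906711  0.13440213 0.225     ]] [[0.51401466 0.13822936 0.195     ]] [[ 0.59006104 -0.18686984  0.225     ]]
[-104.8, -1.0, 0.3, 0.01, -0.0, -0.04] [-89.9, -1.0, 0.3, 0.01, -0.0, -0.04]
```

>>> move_arm --moves '[[[-4, 0, 0, 0, 0, 0], [-14, 0, 0, 0, 0, 0], [-28, -1, 0, 0, 0, 0], [-44, -1, 0, 0, 0, 0], [-60, -1, 0, 0, 0, 0], [-76, -1, 0, 0, 0, 0], [-90, -1, 0, 0, 0, 0], [-100, -1, 0, 0, 0, 0], [-104, -1, 0, 0, 0, 0], [-104, -1, 0, 0, 0, 0]]]'

```text
t: 17.15
position: [0.5459, 0.1352, 0.2584]
orientation: [-3.142, -0.0, -0.047]
force: [-0.5, 0.1, -2.3]
grip_width: 0.0195
```

```bash
python3 - <<'E'
from h import *
from cell import arm,imaging
s=arm.observe(); print(s['t'],s['position'],s['force'],s['orientation'],s['grip_width'])
f=imaging.grab_frame('wrist'); pickle.dump((s,f),open('w6.pkl','wb')); cv2.imwrite('pics/w6.png',f['frame'])
f=imaging.grab_frame('scene'); crop(f,260,130,380,260,5,'pics/scene6.png')
E
```

```text
17.15 [0.54585917 0.13523289 0.25841104] [-0.50531142  0.08431438 -2.26486389] [-3.14154326e+00 -3.28961153e-04 -4.74450367e-02] 0.019502492798637805
```

View pics/w6.png

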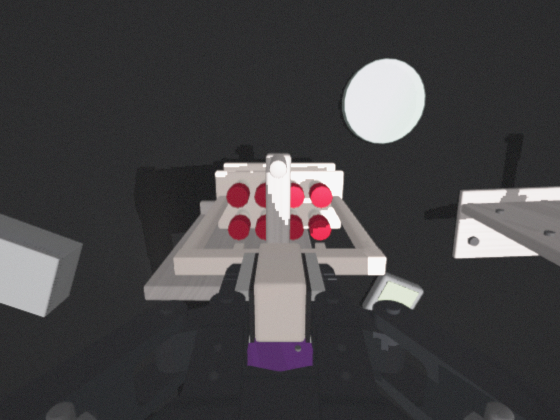

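View pics/scene6.png

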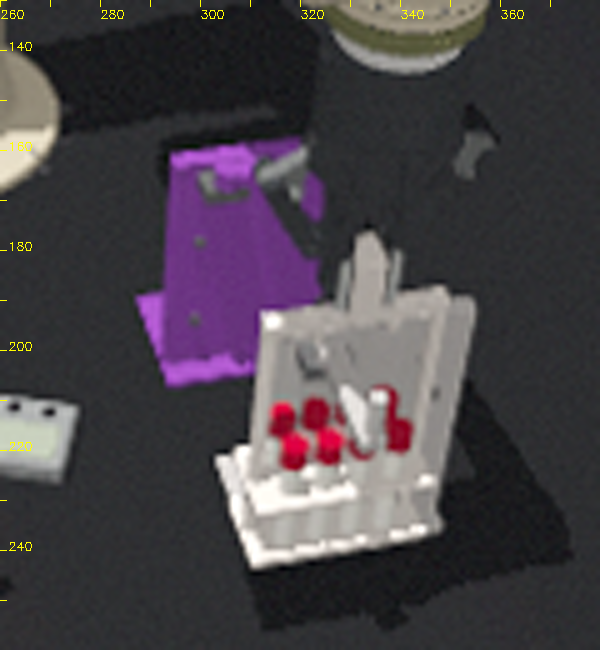

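>>> move_arm --moves '[[[0, 0, 4, 0, 0, 0], [0, 0, 12, 0, 0, 0], [0, 0, 20, 0, 0, 0], [0, 0, 28, 0, 0, 0], [0, 0, 34, 0, 0, 0], [0, 0, 38, 0, 0, 0], [0, 0, 40, 0, 0, 0], [0, 0, 41, 0, 0, 0], [0, 0, 42, 0, 0, 0]]]'

```text
t: 18.38
position: [0.5459, 0.1353, 0.2164]
orientation: [-3.142, -0.0, -0.047]
force: [-0.0, -0.1, -2.8]
grip_width: 0.0196
```

>>> move_arm --moves '[[[0, 0, 0.5, 0, 0, 0], [0, 0, 1, 0, 0, 0], [0, 0, 1, 0, 0, 0]]]'

```text
t: 18.75
position: [0.5458, 0.1353, 0.2153]
orientation: [-3.142, 0.0, -0.047]
force: [0.1, -0.6, -3.2]
grip_width: 0.0195
```

>>> move_arm --moves '[[[0, 0, 0.5, 0, 0, 0], [0, 0, 1, 0, 0, 0], [0, 0, 1, 0, 0, 0]]]'

```text
t: 19.12
position: [0.5458, 0.1353, 0.2142]
orientation: [3.142, 0.0, -0.047]
force: [0.1, -0.8, -2.8]
grip_width: 0.0196
```

>>> move_arm --moves '[[[0, 0, 0.5, 0, 0, 0], [0, 0, 0.5, 0, 0, 0]]]'

```text
t: 19.38
position: [0.5458, 0.1353, 0.2138]
orientation: [-3.142, -0.0, -0.047]
force: [0.5, -0.1, -3.6]
grip_width: 0.0196
```

>>> move_arm --moves '[[[0, 0, 0.5, 0, 0, 0], [0, 0, 0.5, 0, 0, 0]]]'

```text
t: 19.62
position: [0.5459, 0.1353, 0.2138]
orientation: [-3.142, -0.001, -0.047]
force: [-1.1, 0.8, 1.1]
grip_width: 0.0194
```

>>> move_arm --moves '[[[0, 0, 0.5, 0, 0, 0], [0, 0, 0.5, 0, 0, 0]]]'

```text
t: 19.88
position: [0.5459, 0.1353, 0.2136]
orientation: [-3.142, -0.001, -0.047]
force: [-1.6, -1.3, 6.6]
grip_width: 0.0192
```

>>> move_arm --moves '[[[0, 0, -0.6, 0, 0, 0], [0, 0, -0.6, 0, 0, 0]]]'

```text
t: 20.12
position: [0.5459, 0.1353, 0.2137]
orientation: [-3.142, -0.001, -0.047]
force: [-1.6, -0.4, 3.7]
grip_width: 0.0195
```

>>> move_arm --moves '[[[0, 0, 0, 0, 0, 0], [0, 0, 0, 0, 0, 0], [0, 0, 0, 0, 0, 0], [0, 0, 0, 0, 0, 0]]]' --jaw 0

```text
t: 20.62
position: [0.5458, 0.1353, 0.2133]
orientation: [3.142, 0.0, -0.047]
force: [-0.0, 0.8, 0.3]
grip_width: 0.0854
```

>>> move_arm --moves '[[[0, 0, -8, 0, 0, 0], [0, 0, -30, 0, 0, 0], [0, 0, -70, 0, 0, 0], [0, 0, -90, 0, 0, 0], [0, 0, -90, 0, 0, 0]]]'

```text
t: 21.25
position: [0.5462, 0.1353, 0.305]
orientation: [-3.141, -0.003, -0.047]
force: [-0.0, 0.3, -1.7]
grip_width: 0.0856
```

```bash
python3 - <<'E'
from h import *
from cell import arm,imaging
s=arm.observe(); print(s['t'],s['position'],s['force'],s['orientation'],s['grip_width'],s['joint_pos'])
f=imaging.grab_frame('wrist'); pickle.dump((s,f),open('w7.pkl','wb')); cv2.imwrite('pics/w7.png',f['frame'])
f=imaging.grab_frame('scene'); crop(f,260,130,380,260,5,'pics/scene7.png')
E
```

```text
21.25 [0.54621262 0.1353089  0.30499284] [-0.0321651   0.28257215 -1.71195551] [-3.14130463 -0.00335047 -0.04730992] 0.08561861007290406 [3.46535388e-02 3.57824904e-01 1.24600970e+00 1.27550819e-05
 1.53439525e+00 1.65275887e+00]
```

View pics/w7.png

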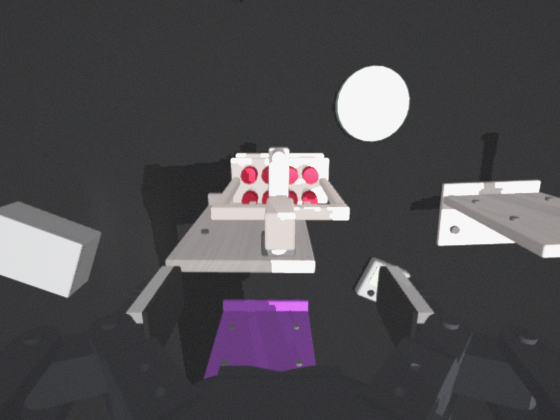

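View pics/scene7.png

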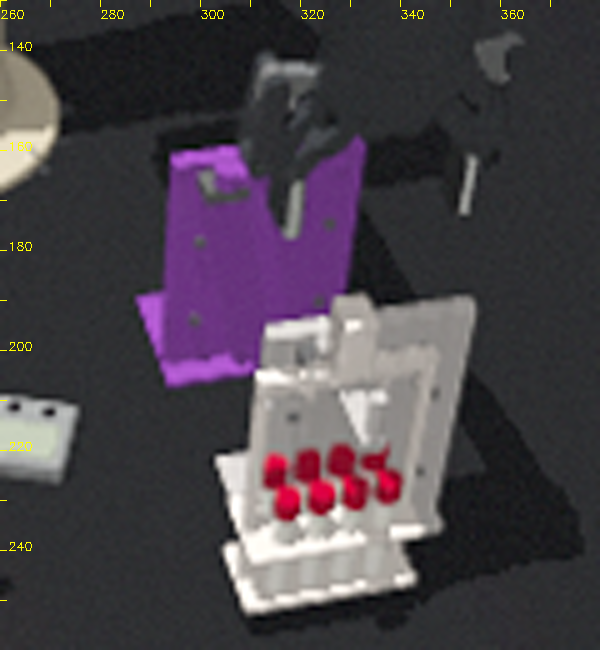

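```bash
cat >> h.py <<'E'
QA=np.array([.5145,-.1882])
def hookA(th,off,z=.2035,r=.0743):
    a=np.pi/2-th; u=np.array([np.cos(a),np.sin(a)]); t=np.array([-np.sin(a),np.cos(a)])
    p=QA+r*u-off*t; return [p[0],p[1],z], a+np.pi/2
E
python3 - <<'E'
from h import *
from cell import arm
s=arm.observe(); p,y=hookA(1.571,.028,.285); print(p,y,go(s,p,y))
E
```

```text
[np.float64(0.5887942956092115), np.float64(-0.21621513233827572), 0.285] 1.5705926535897932 [59.9, 349.1, 17.6, -0.05, 0.05, -92.7]
```

>>> move_arm --moves '[[[20, 60, 0, 0, 0, -5], [60, 349, 17, 0, 0, -93], [60, 349, 17, 0, 0, -93], [60, 349, 17, 0, 0, -93], [60, 349, 17, 0, 0, -93], [60, 349, 17, 0, 0, -93], [60, 349, 17, 0, 0, -93], [60, 349, 17, 0, 0, -93], [60, 349, 17, 0, 0, -93], [60, 349, 17, 0, 0, -93], [60, 349, 17, 0, 0, -93]]]' --jaw 255

```text
t: 22.72
position: [0.589, -0.2161, 0.2852]
orientation: [-3.14, -0.001, 1.575]
force: [-0.0, -0.9, 0.8]
grip_width: -0.0003
```

```bash
python3 - <<'E'
from h import *
from cell import arm,imaging
s=arm.observe(); print(s['t'],s['position'],s['force'],s['orientation'],s['grip_width'],s['joint_pos'])
for o in (.028,.016,.014): print(go(s,*hookA(1.571,o)))
f=imaging.grab_frame('wrist'); pickle.dump((s,f),open('w8.pkl','wb')); cv2.imwrite('pics/w8.png',f['frame'])
E
```

```text
22.725 [ 0.58897695 -0.2160545   0.28517645] [-0.04838444 -0.91705436  0.76223193] [-3.13984863e+00 -1.05307408e-03  1.57505589e+00] -0.00033094963232552856 [-5.38049939e-01  5.24203471e-01  1.05109666e+00  1.85740202e-06
  1.56832982e+00 -5.42310431e-01]
[-0.2, -0.0, 81.7, -0.1, -0.06, 0.26]
[11.8, 0.0, 81.7, -0.1, -0.06, 0.26]
[13.8, 0.0, 81.7, -0.1, -0.06, 0.26]
```

View pics/w8.png

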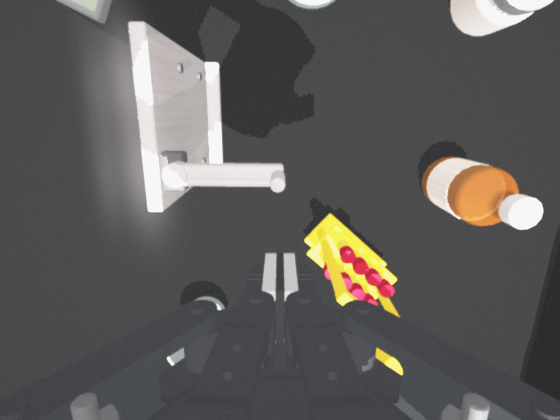

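>>> move_arm --moves '[[[0, 0, 50, 0, 0, 0], [0, 0, 78, 0, 0, 0], [0, 0, 82, 0, 0, 0], [4, 0, 82, 0, 0, 0], [8, 0, 82, 0, 0, 0], [10, 0, 82, 0, 0, 0], [12, 0, 82, 0, 0, 0], [14, 0, 82, 0, 0, 0]]]'

```text
t: 23.78
position: [0.5892, -0.2026, 0.2047]
orientation: [3.141, 0.001, 1.576]
force: [-0.3, -3.8, -0.0]
grip_width: 0.0001
```

```bash
python3 - <<'E'
from h import *
from cell import arm
s=arm.observe(); print(s['t'],s['position'],s['force'])
for th in 1.571-.1*np.arange(0,15): print(round(th,2),[round(x) for x in go(s,*hookA(th,.0155))])
E
```

```text
23.775 [ 0.58923097 -0.20256033  0.20472358] [-0.33171901 -3.82596158 -0.04780042]
1.57 [-1, 0, 1, 0, 0, 0]
1.47 [6, 1, 1, 0, 0, -5]
1.37 [14, 1, 1, 0, 0, -11]
1.27 [22, 1, 1, 0, 0, -17]
1.17 [29, 0, 1, 0, 0, -23]
1.07 [36, -2, 1, 0, 0, -28]
0.97 [44, -4, 1, 0, 0, -34]
0.87 [50, -8, 1, 0, 0, -40]
0.77 [57, -12, 1, 0, 0, -46]
0.67 [63, -16, 1, 0, 0, -51]
0.57 [69, -21, 1, 0, 0, -57]
0.47 [74, -27, 1, 0, 0, -63]
0.37 [78, -33, 1, 0, 0, -68]
0.27 [82, -40, 1, 0, 0, -74]
0.17 [85, -46, 1, 0, 0, -80]
```

>>> move_arm --moves '[[[6, 1, 0, 0, 0, -5], [14, 1, 0, 0, 0, -11], [22, 1, 0, 0, 0, -17], [29, 0, 0, 0, 0, -23], [36, -2, 0, 0, 0, -28], [44, -4, 0, 0, 0, -34], [50, -8, 0, 0, 0, -40]]]'

```text
t: 24.65
position: [0.5816, -0.1523, 0.2047]
orientation: [3.14, 0.002, 2.277]
force: [5.2, -1.5, -0.6]
grip_width: 0.0002
```

```bash
python3 - <<'E'
from h import *
from cell import arm
s=arm.observe(); print(s['t'],s['position'],s['force'])
for th in (.87,.77,.67,.57,.47,.37,.27,.2,.15,.1,.05,0): print(round(th,2),[round(x,1) for x in go(s,*hookA(th,.0155))])
E
```

```text
24.65 [ 0.5815822  -0.15227332  0.20468708] [ 5.1954518  -1.52112755 -0.6223394 ]
0.87 [0.3, -0.1, 1.2, 0.1, 0.1, 0.3]
0.77 [7.8, 1.1, 1.2, 0.1, 0.1, -5.4]
0.67 [15.4, 1.5, 1.2, 0.1, 0.1, -11.1]
0.57 [22.9, 1.2, 1.1, 0.1, 0.1, -16.9]
0.47 [30.5, 0.2, 1.1, 0.1, 0.1, -22.6]
0.37 [37.8, -1.6, 1.1, 0.0, 0.1, -28.3]
0.27 [45.0, -4.1, 1.1, 0.0, 0.1, -34.1]
0.2 [49.8, -6.3, 1.1, 0.0, 0.1, -38.1]
0.15 [53.2, -8.1, 1.1, 0.0, 0.2, -40.9]
0.1 [56.5, -10.0, 1.0, 0.0, 0.2, -43.8]
0.05 [59.6, -12.1, 1.0, 0.0, 0.2, -46.7]
0 [62.7, -14.3, 1.0, 0.0, 0.2, -49.5]
```

>>> move_arm --moves '[[[8, 1, 0, 0, 0, -5], [15, 2, 0, 0, 0, -11], [23, 1, 0, 0, 0, -17], [30, 0, 0, 0, 0, -23], [38, -2, 0, 0, 0, -28], [45, -4, 0, 0, 0, -34], [50, -6, 0, 0, 0, -38]]]'

```text
t: 25.52
position: [0.5444, -0.1179, 0.2047]
orientation: [-3.141, 0.002, 2.94]
force: [4.2, -1.5, -0.8]
grip_width: -0.0002
```

```bash
python3 - <<'E'
from h import *
from cell import arm
s=arm.observe(); print(s['t'],s['position'],s['force'],s['orientation'])
for th in (.2,.15,.1,.05,0): print(round(th,2),[round(x,1) for x in go(s,*hookA(th,.0155))])
E
```

```text
25.525 [ 0.54442784 -0.11792612  0.20473275] [ 4.20409107 -1.50903813 -0.84311784] [-3.14149000e+00  2.25597924e-03  2.93977910e+00]
0.2 [-0.1, -0.5, 1.2, -0.0, 0.1, -0.1]
0.15 [3.6, 0.2, 1.2, -0.0, 0.1, -3.0]
0.1 [7.4, 0.6, 1.2, -0.0, 0.1, -5.8]
0.05 [11.2, 0.9, 1.2, -0.0, 0.1, -8.7]
0 [14.9, 1.1, 1.2, -0.0, 0.1, -11.6]
```

>>> move_arm --moves '[[[2, 0, 0, 0, 0, -2], [4, 0, 0, 0, 0, -3], [6, 0, 0, 0, 0, -5], [8, 1, 0, 0, 0, -6], [10, 1, 0, 0, 0, -8]]]'

```text
t: 26.15
position: [0.5343, -0.1152, 0.2045]
orientation: [-3.141, 0.0, 3.078]
force: [3.4, -0.2, 2.4]
grip_width: 0.0001
```

>>> move_arm --moves '[[[1, 0, 0, 0, 0, -1], [2, 0, 0, 0, 0, -2]]]'

```text
t: 26.4
position: [0.5324, -0.1147, 0.2045]
orientation: [3.141, 0.0, 3.113]
force: [3.1, 1.2, 2.3]
grip_width: 0.0002
```

>>> move_arm --moves '[[[1, 0, 0, 0, 0, 0], [1, 0, 0, 0, 0, 0]]]'

```text
t: 26.65
position: [0.5313, -0.1147, 0.2044]
orientation: [3.141, -0.0, 3.112]
force: [3.8, 1.7, 1.6]
grip_width: 0.0
```

>>> move_arm --moves '[[[1, 0, 0, 0, 0, 0], [1, 0, 0, 0, 0, 0]]]'

```text
t: 26.9
position: [0.5303, -0.1147, 0.2043]
orientation: [3.141, -0.0, 3.112]
force: [3.0, 1.2, 1.6]
grip_width: -0.0001
```

>>> move_arm --moves '[[[1, 0, 0, 0, 0, 0], [1, 0, 0, 0, 0, 0]]]'

```text
t: 27.15
position: [0.5296, -0.1147, 0.2044]
orientation: [3.141, 0.001, 3.112]
force: [5.1, 2.1, 1.3]
grip_width: -0.0004
```

>>> move_arm --moves '[[[1, 0, 0, 0, 0, 0], [1, 0, 0, 0, 0, 0]]]'

```text
t: 27.4
position: [0.5294, -0.1147, 0.2045]
orientation: [3.142, 0.003, 3.112]
force: [10.0, 1.0, -1.0]
grip_width: -0.0
```

>>> move_arm --moves '[[[0.5, 0, 0, 0, 0, 0], [0.5, 0, 0, 0, 0, 0]]]'

```text
t: 27.65
position: [0.5293, -0.1147, 0.2045]
orientation: [-3.142, 0.004, 3.112]
force: [12.5, 2.8, -2.4]
grip_width: -0.0001
```

>>> move_arm --moves '[[[-5, 0, 0, 0, 0, 0], [-14, 0, 0, 0, 0, 0], [-16, 0, -40, 0, 0, 0], [-16, 0, -100, 0, 0, 0], [-16, 0, -150, 0, 0, 0]]]'

```text
t: 28.28
position: [0.5438, -0.1152, 0.3564]
orientation: [-3.141, -0.0, 3.111]
force: [0.5, -0.2, 0.6]
grip_width: -0.0001
```

```bash
python3 - <<'E'
from h import *
from cell import arm
s=arm.observe(); print(s['t'],s['position'],s['force'],s['joint_pos']); print(go(s,[.35,-.40,.38],np.pi))
E
```

```text
28.275 [ 0.54376051 -0.11524867  0.35641543] [ 0.45253496 -0.18040934  0.5923911 ] [-4.19380663e-01  3.34744172e-01  1.14857539e+00 -5.69672711e-04
  1.65831413e+00 -1.96009757e+00]
[185.1, -290.5, -23.4, -0.03, -0.01, -1.73]
```

>>> move_arm --moves '[[[185, -290, -23, 0, 0, 0], [185, -290, -23, 0, 0, 0], [185, -290, -23, 0, 0, 0], [185, -290, -23, 0, 0, 0], [185, -290, -23, 0, 0, 0], [185, -290, -23, 0, 0, 0], [185, -290, -23, 0, 0, 0], [185, -290, -23, 0, 0, 0]]]'

```text
t: 29.28
position: [0.3507, -0.399, 0.3772]
orientation: [3.141, -0.0, 3.112]
force: [0.2, -0.3, 0.1]
grip_width: 0.0001
```

```bash
python3 - <<'E'
from h import *
from cell import arm,imaging
s=arm.observe(); print(s['t'],s['position'],s['force'])
t=imaging.grab_frame('top'); pickle.dump(t,open('t9.pkl','wb'));crop(t,200,150,380,285,4,'pics/top9.png'); cv2.imwrite('pics/top9f.png',t['frame'])
f=imaging.grab_frame('scene'); pickle.dump(f,open('s9.pkl','wb')); crop(f,185,145,365,280,4,'pics/scene9.png')
E
```

```text
29.275 [ 0.35071002 -0.39897479  0.37724164] [ 0.17376221 -0.34435739  0.13363346]
```

View pics/top9.png

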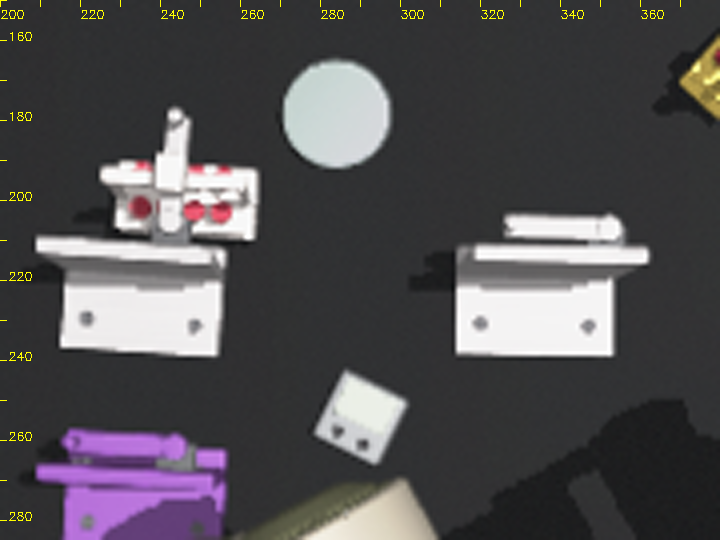

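View pics/scene9.png

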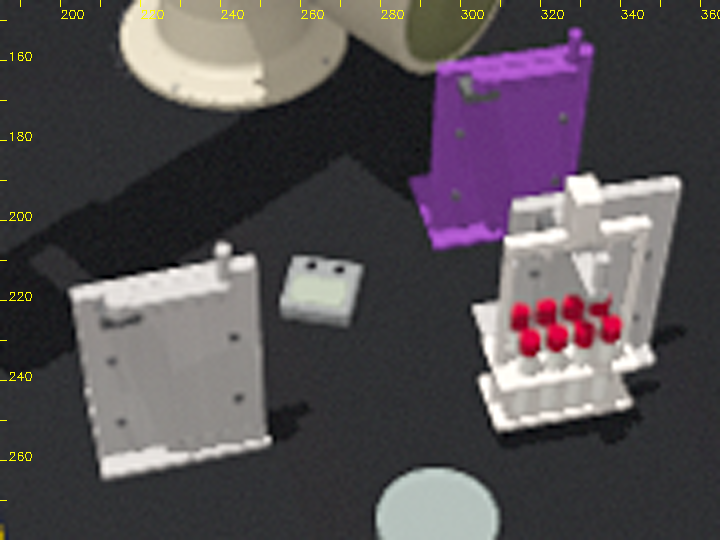

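View pics/top9f.png

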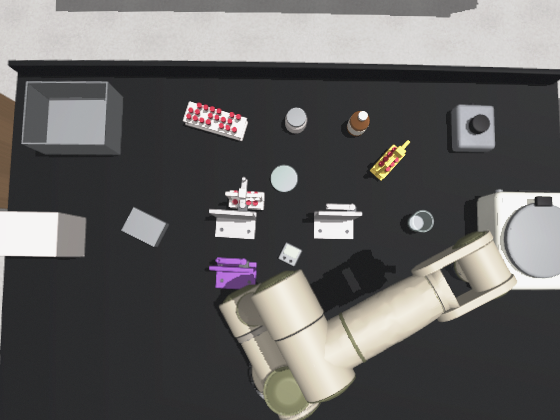

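```bash
python3 -c "
from cell import job; print(job.job_done())"
```

```text
the job is handed in; nothing more can be done
None
```

The job is finished and handed in at about 29 s of the 72 s allowed. The tube carrier now hangs freely on upright_b's hook, and upright_a's empty hook is folded home.

- **Swinging hook B out:** I pushed its pin with closed fingers until it stopped. The last 1 mm push moved it only 0.1 mm while the force rose from about 6 N to 9 N.
- **Moving the carrier:** I lifted it 43 mm, drew it out 104 mm, carried it across and lowered it in steps of 1 mm or less. The upward force read about 7 N at touchdown, and I eased it off before letting go.
- **Folding hook A:** I pushed its pin until it stopped. The last 0.5 mm push moved it only 0.1 mm, at about 12.5 N, which was the highest hook force I read and is under the 20 N limit. Forces are reported only at the end of each move, so a brief peak in between could have gone unseen.

**Last checks:** The final overhead and scene pictures show the carrier hanging upright across hook B's arm, with that pin where it was when first swung out. Hook A lies parallel to its plate. The dish, timer, beaker, box and look-alikes appear where they were, and the gripper is clear of everything. None of these checks failed, and the camera and contact positions of hook B's pin agreed to about 1 mm.

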